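# Box two paint blocks, set on the double lid and lift off the outer lid

### The arm

A 6-joint arm with a two-finger parallel gripper is mounted at the origin on the work surface. World frame = base frame: x ahead of the robot, y to its left, z up, the work surface at z = 0. Lengths are in m, angles in degrees, forces in N, time in s.
With the tool pointing down it reaches from about 0.375 to 0.975 m from the base axis. Payload 3.8 kg.
Tool frame: the origin (TCP) lies at the very end of the fingers, on their centre line; the grasp point (between the pads) lies 19 mm behind it (ctrl.grip_point_offset is the z of the grasp point in the tool frame, in m); z points along the fingers, y is the line along which they close (so a half turn about z gives the same grasp; the last joint's range is limited). The gripper opens to 85 mm and grips with 20 to 120 N. Pads are 22 mm wide; open, the fingers measure 114 mm over their backs; the gripper's body (76 mm by 85 mm) begins 54 mm behind the grasp point. The pads swing forward as they close: fully open they stand 13 mm farther back than shut.
Start: joints at [61.198, 15.12, 91.902, -0, 72.978, -2.114], TCP at [0.303, 0.603, 0.231] pointing down, gripper open.
Joint ranges: [-150.88, 150.88], [-54.13, 125.18], [17.81, 147.31], [-75.09, 255.09], [0, 152.58], [-146.25, 146.25]. Speed limits (degrees/s): [147.25, 147.25, 180, 180, 180, 180].

### API

Orientations are given as a 3x3 rotation matrix whose columns are the frame's x, y, z axes.
In Python, from workcell import status, cams, ctrl gives the robot as it stands. The module is installed in compiled form; this text tells all that it offers.
- The arm moves only by the tool step_arm, never from a script. Its argument "series" is one flat list of numbers, 7 for each row, row after row: the shift along the tool's x, y, z in m, then the turn, a rotation vector about the tool's x, y, z in degrees, then the opening, from -1 (shut) to 1 (fully open), so that 0 is half open. In form: [dx, dy, dz, wx, wy, wz, fingers, dx, dy, dz, wx, wy, wz, fingers, ...]. A call has 1 to 20 rows; each row shifts and turns the commanded pose from where the row before left it, along the tool's axes as they then stand; what a row does not reach is not made up. A row lasts 1/8 s, in which the tool goes at most 62.5 mm and 10.7 degrees, less where a joint would pass 70% of its speed; a pose out of reach is approached as far as the arm can. A call with a gripper value outside its range is refused whole. The fingers move at their own pace and stop on an object; the grip force is fixed at half the most. Time passes only in rows, so rows that do not move let the fingers close. It gives the time, the measured TCP pose, the force, the opening and the grip force at its end, in the units of the state.
- status.sense(): the state, without advancing time (a new reading comes with each control period).
- cams.get_image(name): name is "scene" or "top" or "wrist"; returns the picture (480x640x3 uint8, blue, green, red); there is no depth.
- cams.get_calibration(name): a dict with "K" (3x3 intrinsics, pixels), "k1" (the pictures are not rectified: a ray, as slopes to the right and down, at radius r is drawn at 1 + k1 r^2 times it, then the intrinsics apply), "extrinsics" (4x4, takes a point from world to camera coordinates). Camera axes: x right, y down, z forward; pixel columns grow to the right and rows downward; lengths in m; the calibration is good to about 2 mm. A picture is of the moment at which its call begins: read the wrist's pose just before it. get_calibration takes no time and is no camera call; for the wrist camera it gives the pose at the moment of the call.
- ctrl.close_job(): hands the job in; it is judged then, once.
The state is a dict: "t": time; "q": joint angles; "qvel": joint speeds; "joint_efforts": joint torques, N m; "ee_pos": TCP position; "tcp_rot": TCP orientation; "force": force on the tool from outside, world axes, zero at the start; "ft_torque": the same for the moment, N m; "grip_width": finger opening in m; "grasp_force": force on a finger pad.
Only numpy, scipy, OpenCV 4.12 (cv2) and the standard library are available. Lean on these libraries where they do the work, as an engineer would, in place of code of your own. Each camera call takes 0.05 s, during which the arm holds its last target. There are 200 camera calls.

### The job

Pack the two finished paint blocks from the press's catch tray into the open wooden box, one lying flat in each well, then pinch the nested double lid by the inner lid's edges through the finger scallops, carry both lids over together and set them home on the box. Then let go, take the outer lid alone by its grip rail and lift it straight up, leaving the inner lid fully home on the box so that the blocks dry under it, and finish while still holding the outer lid level, still and about 10 cm above the box. Set the blocks and lids down rather than dropping them, do not part the lids earlier, and leave the other things on the bench where they are.

Things in the scene. Friction and masses are not known exactly. Their poses are not given: they have to be found in the camera images.
- tray (a point): centre of the inner floor of the press's catch tray, 4 mm above the bench. Shallow steel tray, inside 96 mm (x) by 184 mm (y), walls 4 mm thick, rim 15 mm above the bench. Its x axis points level from the tray to the press behind it, z up. The press is bolted down
- die (a point): centre of the top face of the hand-lever tablet press's die, 74 mm above the bench, 160 mm from the tray centre along the tray's x axis. A steel chute 60 mm wide slopes from it down to the tray's edge (tray x = 48 mm). The press head, 0.19 to 0.33 m high, overhangs from tray x = 125 mm outwards
- block_a: pressed paint block, an ochre disc 36 mm in diameter, 16 mm thick, 30 g, lying flat in the catch tray; origin at the centre of its underside, z up. The two blocks lie side by side along the tray's y axis, over 70 mm between centres; a block's centre is at least 40 mm from the tray's end walls and 30 mm from its long walls
- block_b: the second paint block, the same as the first
- box: open wooden box, lids off, outside 180 mm (x) by 56 mm (y) by 28 mm high, walls and floor 4 mm, about 0.4 kg, loose on the bench; origin at the centre of its underside, x along its length, z up. A 4 mm divider across the middle (top 18 mm above the underside) makes two wells, 84 mm (x) by 48 mm (y) each; rim at z = 28 mm
- well_1 (a point): centre of the floor of one well of the box, at x = +44, y = 0, z = 4 mm in the box's frame
- well_2 (a point): centre of the floor of the box's other well, at x = -44, y = 0, z = 4 mm in the box's frame
- inner_lid: inner wooden lid, 70 g: plate 186 (x) by 62 (y) by 8 mm, on a plug 168 x 44 x 5 mm that drops into the box's mouth (172 x 48). Origin at the centre of the plug's underside, z up; plate at z = 5 to 13 mm. It starts on the bench under the outer lid, its long edges showing in the scallops. Fits either way round; home, its plate is on the rim, its origin 23 mm above the box's
- outer_lid: outer wooden lid, 198 (x) by 74 (y) by 18 mm plus rail, 85 g; origin at the centre of its underside, z up. It rests loose on the inner lid, skirt round it with 2 mm play, its origin then 1 mm above the inner lid's. In the middle of each long side a finger scallop 64 mm long through top and skirt leaves a 52 mm waist, so fingers can pinch the inner lid's long edges (62 mm apart) from above
- rail (a point): centre of the grip rail on top of the outer lid: wooden bar 74 mm (x, along the lid) by 14 mm (y) by 18 mm high, this point 27 mm above the lid's origin, 9 mm above the lid's top face and 9 mm below the rail's top. Lifting by the rail takes the outer lid alone
- paint_bottle: bystander: white plastic bottle, 56 mm across, 150 tall; origin at the centre of its underside. To be left alone
- gesso_jar: bystander: white jar with a white cap, 72 mm across, 75 tall; origin at the centre of its underside. To be left alone
- water_mug: bystander: white ceramic mug, 72 mm across, 78 tall; origin at the centre of its underside. To be left alone
- tape_roll: bystander: roll of paper tape lying flat, 92 mm across, 24 tall; origin at the centre of its underside. To be left alone
- palette_knife: bystander: palette knife lying flat, 190 mm long, 22 mm wide; origin at the centre of its underside. To be left alone
- pencil_tin: bystander: closed metal pencil tin, 180 x 55 x 22 mm; origin at the centre of its underside. To be left alone
- sanding_block: bystander: cork sanding block, 85 x 50 x 25 mm; origin at the centre of its underside. To be left alone

How it is judged:
By the outcome, as a careful person would: the job done as asked, in the order asked, and still so for the second after the job is handed in, while the arm keeps its last pose, push and grip.
It also fails if it takes over 72 s, if anything falls off the work surface, if the arm or the gripper's body presses on something with over 40 N, if the wrist force passes 120 N, or if a joint passes its speed limit or range.

## Working session

There is one attempt and no reset: what is moved stays moved. The work goes in short steps, Python scripts to look and compute and a tool call to move; the robot and the scene stay as the last step left them, time stands still between calls to the robot, and variables do not carry over. Pictures are saved under pics/ and viewed, at most 10 in all, crops included, and the job is handed in when it is done.

Besides the shell and the picture viewer there is one more tool, called as name(argument=value, ...), one argument or row to a line, values as JSON. step_arm: Moves the arm, as the interface text tells. Its arguments: {"type":"object","properties":{"series":{"type":"array","items":{"type":"number"}}},"required":["series"]}

```bash
mkdir -p pics
python3 - <<'E'
from workcell import status,cams,ctrl
import cv2,numpy as np
s=status.sense();print(s['t'],s['ee_pos'],s['tcp_rot'],s['grip_width'],ctrl.grip_point_offset)
for n in ['scene','top']:
    c=cams.get_calibration(n);print(n,c['K'],c['k1'],np.round(c['extrinsics'],3))
    cv2.imwrite(f'pics/{n}0.png',cams.get_image(n))
E
```

```text
0.0 [0.30281807 0.60242776 0.22995099] [[-8.93430414e-01  4.49200218e-01 -1.12207280e-03]
 [ 4.49201603e-01  8.93428256e-01 -1.96762205e-03]
 [ 1.18635291e-04 -2.26197029e-03 -9.99997435e-01]] 0.08557110601166906 -0.0187
scene [[590.09440487   0.         325.02393104]
 [  0.         590.09440487 231.08467841]
 [  0.           0.           1.        ]] -0.07443292217829722 [[-0.479  0.878 -0.015  0.274]
 [ 0.579  0.303 -0.757 -0.271]
 [-0.66  -0.371 -0.653  1.829]
 [ 0.     0.     0.     1.   ]]
top [[454.36198319   0.         328.59483537]
 [  0.         454.36198319 232.83345534]
 [  0.           0.           1.        ]] -0.09467912299221205 [[ 0.024 -1.     0.018 -0.018]
 [-0.991 -0.026 -0.132  0.565]
 [ 0.133 -0.015 -0.991  0.987]
 [ 0.     0.     0.     1.   ]]
```

View pics/top0.png

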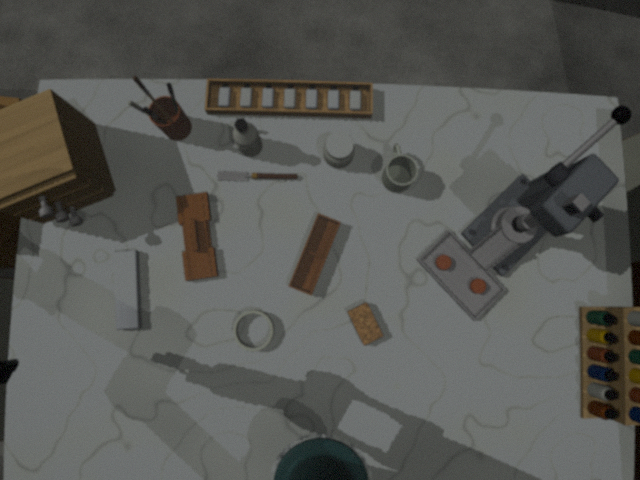

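View pics/scene0.png

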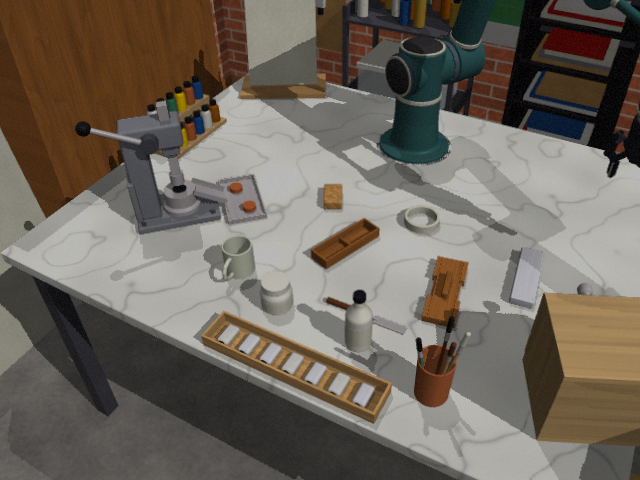

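The top view shows the box at (315,255), the nested lids at (197,237) with the rail, the blocks at (445,262) and (479,286) in the tray, and the press to the upper right. The scene view shows the same layout, with the mug and jar between the box and the bench edge.

```bash
cat > h.py <<'E'
import cv2,numpy as np
from workcell import status,cams,ctrl
def rays(c,uv):
    k=c['k1'];K=c['K'];uv=np.asarray(uv,float).reshape(-1,1,2)
    p=cv2.undistortPoints(uv,K,np.array([k,0,0,0,0.]))[:,0]
    E=c['extrinsics'];R=E[:3,:3];C=-R.T@E[:3,3]
    return C,np.c_[p,np.ones(len(p))]@R
def plane(c,uv,z):
    C,d=rays(c,uv);return (C+d*((z-C[2])/d[:,2])[:,None])
def proj(c,P):
    E=c['extrinsics'];q=np.asarray(P,float).reshape(-1,3)@E[:3,:3].T+E[:3,3]
    x=q[:,:2]/q[:,2:];x=x*(1+c['k1']*(x**2).sum(1))[:,None];return x@c['K'][:2,:2].T+c['K'][:2,2]
def mask(im,smin=90,vmin=30,h=(0,25)):
    m=cv2.inRange(cv2.cvtColor(im,cv2.COLOR_BGR2HSV),(h[0],smin,vmin),(h[1],255,255))
    return m
def rect(P):
    (cx,cy),(w,l),a=cv2.minAreaRect(P[:,:2].astype(np.float32))
    if w<l: a+=90;w,l=l,w
    return np.round([cx,cy,w,l],4),round((a+90)%180-90,2)
E
python3 - <<'E'
from h import *
c=cams.get_calibration('top');im=cv2.imread('pics/top0.png')
print('C',rays(c,[[320,240]])[0])
m=mask(im);cs,_=cv2.findContours(m,cv2.RETR_EXTERNAL,cv2.CHAIN_APPROX_NONE)
for k in cs:
    if cv2.contourArea(k)<100: continue
    x,y,w,h=cv2.boundingRect(k)
    print((x,y,w,h),[rect(plane(c,k,z)) for z in (0.0,0.02,0.028)])
E
```

```text
C [0.42915995 0.01192127 1.05344842]
(580, 306, 60, 120) [(array([ 0.2688, -0.6851,  0.2859,  0.1576]), -1.12), (array([ 0.2718, -0.6719,  0.2805,  0.1546]), -1.12), (array([ 0.2731, -0.6666,  0.2783,  0.1534]), -1.12)]
(348, 304, 34, 40) [(array([ 0.3635, -0.092 ,  0.0845,  0.0483]), 27.76), (array([ 0.3647, -0.09  ,  0.0829,  0.0474]), 27.76), (array([ 0.3652, -0.0892,  0.0823,  0.047 ]), 27.76)]
(470, 279, 16, 14) [(array([ 0.4551, -0.3559,  0.0364,  0.0304]), -89.09), (array([ 0.4546, -0.3489,  0.0357,  0.0298]), -89.09), (array([ 0.4544, -0.3461,  0.0354,  0.0296]), -89.09)]
(436, 255, 15, 15) [(array([ 0.5085, -0.2737,  0.0334,  0.033 ]), 89.74), (array([ 0.507 , -0.2683,  0.0328,  0.0324]), 89.74), (array([ 0.5064, -0.2661,  0.0325,  0.0321]), 89.74)]
(290, 215, 50, 79) [(array([0.5208, 0.0279, 0.1793, 0.0549]), -20.32), (array([0.5191, 0.0276, 0.1759, 0.0539]), -20.32), (array([0.5184, 0.0275, 0.1745, 0.0534]), -20.32)]
(177, 193, 40, 87) [(array([0.5564, 0.3072, 0.2006, 0.0759]), 10.11), (array([0.5539, 0.3016, 0.1968, 0.0744]), 10.11), (array([0.553 , 0.2994, 0.1953, 0.0738]), 10.11)]
(150, 106, 34, 26) [(array([0.8357, 0.3966, 0.0758, 0.0551]), -66.49), (array([0.828 , 0.3893, 0.0743, 0.0541]), -66.49), (array([0.8249, 0.3863, 0.0738, 0.0537]), -66.49)]
(0, 90, 107, 131) [(array([0.756 , 0.6899, 0.3428, 0.2763]), 8.94), (array([0.7498, 0.677 , 0.3363, 0.271 ]), 8.94), (array([0.7473, 0.6719, 0.3337, 0.2689]), 8.94)]
(205, 79, 167, 36) [(array([0.9052, 0.1035, 0.4076, 0.0909]), -89.87), (array([0.8961, 0.1018, 0.3999, 0.0892]), -89.87), (array([0.8925, 0.1011, 0.3968, 0.0885]), -89.87)]
```

```bash
cat >> h.py <<'E'
def plan(target,heading):
    "shift in present tool axes to the target TCP, and the turn about tool z to bring tool y to heading (mod 180)"
    s=status.sense();R=s['tcp_rot'];d=R.T@(np.array(target)-s['ee_pos'])
    h=np.degrees(np.arctan2(R[1,1],R[0,1]));w=(h-heading+90)%180-90
    print('t',round(s['t'],2),'ee',np.round(s['ee_pos'],4),'h',round(h,2),'z',np.round(R[:,2],4),'shift',np.round(d,4),'turn',round(w,2),'q6',round(s['q'][5],1),'F',np.round(s['force'],1),'w',round(s['grip_width'],4))
E
python3 - <<'E'
from h import *
c=cams.get_calibration('wrist');s=status.sense()
R=s['tcp_rot'];C,_=rays(c,[[320,240]]);E=c['extrinsics']
print(c['K'][0,0],c['k1'],'cam in tool',R.T@(C-s['ee_pos']));print(np.round(R.T@E[:3,:3].T,3))
plan([.554,.302,.23],100.1)
E
```

```text
406.73126027151955 -0.06673919197363509 cam in tool [ 6.58089863e-02  3.36406335e-05 -1.43294757e-01]
[[ 0.    -0.965 -0.262]
 [ 1.     0.    -0.   ]
 [ 0.    -0.262  0.965]]
t 0.1 ee [0.3029 0.6025 0.2301] h 63.31 z [-0.001  -0.0018 -1.    ] shift [-0.3593 -0.1557  0.0004] turn -36.79 q6 -2.1 F [-0.   0.9  0.7] w 0.0853
```

step_arm(
  series=[-0.0513, -0.0222, 0, 0, 0, 0, 1, -0.0513, -0.0222, 0, 0, 0, 0, 1, -0.0513, -0.0222, 0, 0, 0, 0, 1, -0.0513, -0.0222, 0, 0, 0, 0, 1, -0.0513, -0.0222, 0, 0, 0, 0, 1, -0.0513, -0.0222, 0, 0, 0, 0, 1, -0.0513, -0.0222, 0, 0, 0, 0, 1, 0, 0, 0, 0, 0, -9.2, 1, 0, 0, 0, 0, 0, -9.2, 1, 0, 0, 0, 0, 0, -9.2, 1, 0, 0, 0, 0, 0, -9.2, 1, 0, 0, 0, 0, 0, 0, 1],
)

```text
t: 1.6
ee_pos: [0.5539, 0.3028, 0.2306]
tcp_rot: [[-0.985, -0.174, -0.001], [-0.174, 0.985, -0.0], [0.001, -0.0, -1.0]]
force: [-0.9, -1.0, -1.0]
grip_width: 0.0857
grasp_force: 0.0
```

Run:
```python
from h import *
c=cams.get_calibration('wrist');im=cams.get_image('wrist');cv2.imwrite('pics/w_lid.png',im);np.save('lid.npy',c['extrinsics'])
plan([.519,.0275,.23],70)
```

```text
t 1.65 ee [0.5539 0.3028 0.2307] h 99.94 z [-1.e-03 -4.e-04 -1.e+00] shift [ 0.0819 -0.2651  0.0009] turn 29.94 q6 -73.5 F [ 0.6 -0.2  0.1] w 0.0854
```

View pics/w_lid.png

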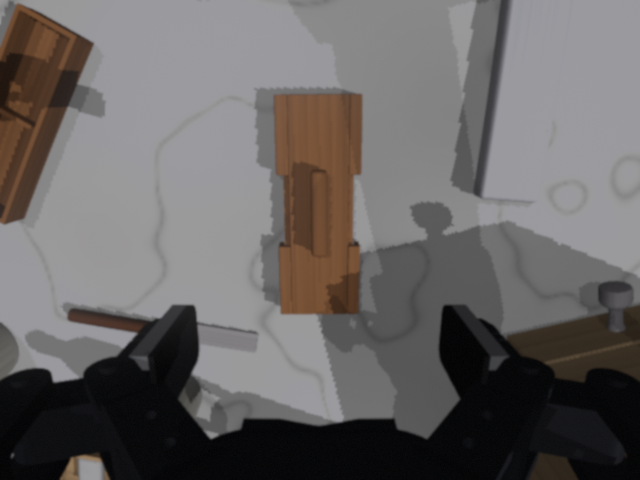

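The wrist view shows the lid stack centred near (319,205), with the rail from (320,170) to (320,255). The scallops are at rows 175–243 and the box is at the upper left.

```bash
cat >> h.py <<'E'
def blobs(im,c,z,amin=1500,**k):
    out=[];m=mask(im,**k)
    cs,_=cv2.findContours(m,cv2.RETR_EXTERNAL,cv2.CHAIN_APPROX_NONE)
    for q in cs:
        if cv2.contourArea(q)>amin:
            x,y,w,h=cv2.boundingRect(q);P=plane(c,q[:,0],z);print((x,y,w,h),rect(P));out.append(P)
    return out
E
python3 - <<'E'
from h import *
c=cams.get_calibration('wrist');c['extrinsics']=np.load('lid.npy');im=cv2.imread('pics/w_lid.png')
for z in (0.019,0.0):
    B=blobs(im[:330],c,z,3000)
E
```

```text
(275, 95, 86, 219) (array([0.5542, 0.3027, 0.1963, 0.0733]), 10.32)
(0, 4, 92, 219) (array([0.5214, 0.0273, 0.1847, 0.0721]), -20.3)
(275, 95, 86, 219) (array([0.5577, 0.3033, 0.2068, 0.0772]), 10.32)
(0, 4, 92, 219) (array([0.5231, 0.0132, 0.1946, 0.076 ]), -20.3)
```

step_arm(
  series=[0.0164, -0.053, 0, 0, 0, 0, 1, 0.0164, -0.053, 0, 0, 0, 0, 1, 0.0164, -0.053, 0, 0, 0, 0, 1, 0.0164, -0.053, 0, 0, 0, 0, 1, 0.0164, -0.053, 0, 0, 0, 0, 1, 0, 0, 0, 0, 0, 10, 1, 0, 0, 0, 0, 0, 10, 1, 0, 0, 0, 0, 0, 10, 1, 0, 0, 0, 0, 0, 0, 1],
)

```text
t: 2.78
ee_pos: [0.5199, 0.0276, 0.2312]
tcp_rot: [[-0.94, 0.34, -0.0], [0.34, 0.94, 0.0], [0.0, -0.0, -1.0]]
force: [0.1, 0.3, 0.7]
grip_width: 0.0854
grasp_force: 0.0
```

Run:
```python
from h import *
c=cams.get_calibration('wrist');im=cams.get_image('wrist');cv2.imwrite('pics/w_box.png',im);np.save('box.npy',c['extrinsics'])
for z in (0.028,0.0): blobs(im,c,z,3000)
plan([.481,-.311,.23],57)
```

```text
(286, 104, 66, 204) (array([0.5191, 0.0271, 0.1785, 0.0549]), -20.31)
(68, 31, 113, 111) (array([ 0.3669, -0.0873,  0.0846,  0.0497]), 26.99)
(538, 19, 102, 236) (array([0.5514, 0.292 , 0.1926, 0.0791]), 10.31)
(286, 104, 66, 204) (array([0.5241, 0.0253, 0.1929, 0.0593]), -20.31)
(68, 31, 113, 111) (array([ 0.3595, -0.0984,  0.0914,  0.0537]), 26.99)
(538, 19, 102, 236) (array([0.5589, 0.3116, 0.2082, 0.0854]), 10.31)
t 2.83 ee [0.5199 0.0277 0.2312] h 70.21 z [-2.e-04 -0.e+00 -1.e+00] shift [-0.0781 -0.3318  0.0012] turn 13.21 q6 -69.9 F [ 0.2 -0.1 -0.3] w 0.0852
```

View pics/w_box.png

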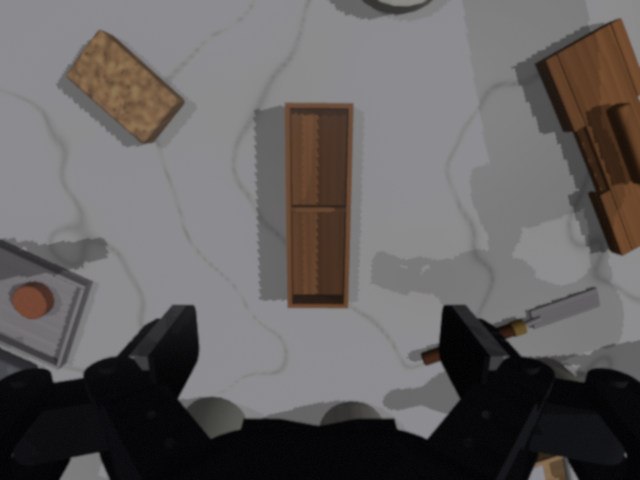

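The wrist view shows the box rim from (286,104) to (352,307), with the divider at row 208. The measured 178×55 mm matches the box. Next is the tray.

step_arm(
  series=[-0.013, -0.0553, 0, 0, 0, 0, 0.4, -0.013, -0.0553, 0, 0, 0, 0, 0.4, -0.013, -0.0553, 0, 0, 0, 0, 0.2, -0.013, -0.0553, 0, 0, 0, 0, 0.2, -0.013, -0.0553, 0, 0, 0, 0, 0.2, -0.013, -0.0553, 0, 0, 0, 0, 0.1, 0, 0, 0, 0, 0, 6.6, 0.1, 0, 0, 0, 0, 0, 6.6, 0.1, 0, 0, 0, 0, 0, 0, 0.1],
)

```text
t: 3.95
ee_pos: [0.4804, -0.311, 0.2311]
tcp_rot: [[-0.839, 0.544, -0.0], [0.544, 0.839, 0.0], [0.0, 0.0, -1.0]]
force: [0.2, 0.2, -0.4]
grip_width: 0.0473
grasp_force: 0.0
```

Run:
```python
from h import *
c=cams.get_calibration('wrist');im=cams.get_image('wrist');cv2.imwrite('pics/w_tray.png',im);np.save('tray.npy',c['extrinsics'])
for z in (0.02,0.004): blobs(im,c,z,500,smin=100)
plan([.507,-.270,.1],57)
```

```text
(355, 192, 39, 39) (array([ 0.5074, -0.2704,  0.034 ,  0.033 ]), 13.01)
(246, 191, 39, 39) (array([ 0.4544, -0.3506,  0.0342,  0.0337]), -34.15)
(355, 192, 39, 39) (array([ 0.5111, -0.2702,  0.0356,  0.0345]), 13.01)
(246, 191, 39, 39) (array([ 0.4557, -0.354 ,  0.0357,  0.0353]), -34.15)
t 4.0 ee [ 0.4805 -0.3108  0.2312] h 57.11 z [-2.e-04  1.e-04 -1.e+00] shift [-1.000e-04  4.870e-02  1.312e-01] turn 0.11 q6 -92.5 F [-0.   0.7  0.4] w 0.047
```

View pics/w_tray.png

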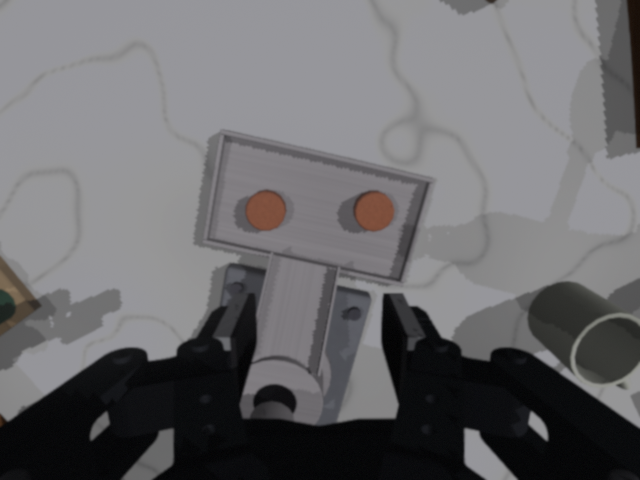

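The wrist view shows the blocks at (265,210) and (374,211). The tray rim corners are at about (222,131), (432,180), (402,283) and (205,243), so the tray is turned about 13° from my grip line.

Run:
```python
from h import *
c=cams.get_calibration('wrist');c['extrinsics']=np.load('tray.npy')
P=plane(c,[[222,131],[432,180],[402,283],[205,243]],0.015)[:,:2];r,a=rect(P);print(P,r,a)
th=np.radians(a);u=np.array([np.cos(th),np.sin(th)]);v=np.array([-u[1],u[0]])
for b in ([.5073,-.2705],[.4545,-.3507]): print((b-r[:2])@u,(b-r[:2])@v)
plan([.507,-.2705,.05],a)
```

```text
[[ 0.37777139 -0.34325382]
 [ 0.51258258 -0.21226927]
 [ 0.58206889 -0.28298698]
 [ 0.44967271 -0.41549075]] [ 0.4803 -0.3131  0.188   0.1019] 44.87
0.04918947707225171 0.011142501754921092
-0.04481152293100895 -0.008445555790098128
t 4.0 ee [ 0.4805 -0.3108  0.2312] h 57.11 z [-2.e-04  1.e-04 -1.e+00] shift [-0.0004  0.0482  0.1812] turn 12.24 q6 -92.5 F [-0.   0.7  0.4] w 0.047
```

step_arm(
  series=[-0.0004, 0.0482, 0, 0, 0, 0, 0.1, 0, 0, 0.045, 0, 0, 6.1, 0.1, 0, 0, 0.045, 0, 0, 6.1, 0.1, 0, 0, 0.045, 0, 0, 0, 0.1, 0, 0, 0.045, 0, 0, 0, 0.1, 0, 0, 0, 0, 0, 0, 0.1],
)

```text
t: 4.75
ee_pos: [0.5037, -0.2682, 0.0472]
tcp_rot: [[-0.706, 0.709, -0.008], [0.709, 0.706, 0.005], [0.009, -0.002, -1.0]]
force: [-0.1, 0.1, 0.5]
grip_width: 0.047
grasp_force: 0.0
```

Run:
```python
from h import *
c=cams.get_calibration('wrist');im=cams.get_image('wrist');cv2.imwrite('pics/x1.png',im)
for z in (0.02,): blobs(im,c,z,500,smin=100)
plan([.5073,-.2705,.006],44.9)
```

```text
(86, 291, 81, 67) (array([ 0.4534, -0.3458,  0.0397,  0.0338]), 44.84)
(284, 251, 77, 79) (array([ 0.5071, -0.269 ,  0.036 ,  0.0355]), 86.98)
t 4.8 ee [ 0.5059 -0.2696  0.05  ] h 44.84 z [-0.0035  0.0021 -1.    ] shift [-0.0018  0.0004  0.044 ] turn -0.06 q6 -75.4 F [ 0.4 -0.1 -0.4] w 0.0469
```

step_arm(
  series=[-0.0005, 0, 0.025, 0, 0, 0, 0.1, 0, 0, 0.015, 0, 0, 0, 0.1, 0, 0, 0.0045, 0, 0, 0, 0.1, 0, 0, 0, 0, 0, 0, 0.1, 0, 0, 0, 0, 0, 0, -1, 0, 0, 0, 0, 0, 0, -1, 0, 0, 0, 0, 0, 0, -1],
)

```text
t: 5.68
ee_pos: [0.5085, -0.2717, 0.0082]
tcp_rot: [[-0.704, 0.711, 0.002], [0.711, 0.704, -0.001], [-0.002, 0.001, -1.0]]
force: [-0.4, -0.3, 5.6]
grip_width: 0.0327
grasp_force: 60.0
```

step_arm(
  series=[0, 0, -0.02, 0, 0, 0, -1, 0, 0, -0.04, 0, 0, 0, -1, 0, 0, -0.04, 0, 0, 0, -1, 0, 0, 0, 0, 0, 0, -1],
)

```text
t: 6.18
ee_pos: [0.5107, -0.273, 0.1124]
tcp_rot: [[-0.704, 0.711, 0.008], [0.711, 0.704, -0.005], [-0.009, 0.002, -1.0]]
force: [0.2, 0.5, -0.1]
grip_width: 0.0329
grasp_force: 59.7
```

Run:
```python
from h import *
im=cams.get_image('wrist');cv2.imwrite('pics/x2.png',im[150:,100:540])
t=np.radians(-20.31);w=np.array([.5191,.0271])
plan([*(w+.044*np.array([np.cos(t),np.sin(t)])),.105],-20.3)
plan([*(w-.044*np.array([np.cos(t),np.sin(t)])),.105],-20.3)
```

```text
t 6.22 ee [ 0.5091 -0.272   0.1099] h 44.72 z [ 0.0047 -0.0028 -1.    ] shift [0.1657 0.2361 0.0044] turn 65.02 q6 -75.3 F [ 0.  -0.1 -0.5] w 0.0331
t 6.22 ee [ 0.5091 -0.272   0.1099] h 44.72 z [ 0.0047 -0.0028 -1.    ] shift [0.2454 0.1989 0.0039] turn 65.02 q6 -75.3 F [ 0.  -0.1 -0.5] w 0.0331
```

View pics/x2.png

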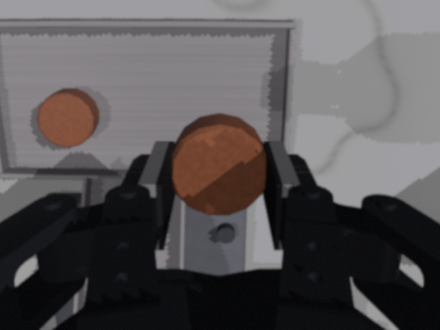

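Run:
```python
from h import *
c=cams.get_calibration('wrist');s=status.sense();R=s['tcp_rot'];p=s['ee_pos']
im=cv2.imread('pics/x2.png');m=mask(im,smin=80,vmin=15);m[:, :150]=0;m[:,290:]=0
cs,_=cv2.findContours(m,cv2.RETR_EXTERNAL,cv2.CHAIN_APPROX_NONE);k=max(cs,key=cv2.contourArea)[:,0]+[100,150]
C,d=rays(c,k);Cl=R.T@(C-p);dl=d@R
for z in (-.0118,.004):
    P=Cl+dl*((z-Cl[2])/dl[:,2])[:,None];print(z,cv2.minEnclosingCircle(P[:,:2].astype(np.float32)),P.min(0),P.max(0))
```

```text
-0.0118 ((0.00353094725869596, -0.0002876586513593793), 0.01953045465052128) [-0.01558614 -0.01687017 -0.0118    ] [ 0.02296066  0.01715201 -0.0118    ]
0.004 ((-0.003950661979615688, -0.0003312584012746811), 0.02186541259288788) [-0.02536504 -0.01890649  0.004     ] [0.01781391 0.01920414 0.004     ]
```

Block A is held with its centre within about 3 mm of the tool line, and block B is still in the tray. I'll carry A to well_1.

step_arm(
  series=[0.0276, 0.0394, 0, 0, 0, 0, -1, 0.0276, 0.0394, 0, 0, 0, 0, -1, 0.0276, 0.0394, 0, 0, 0, 0, -1, 0.0276, 0.0394, 0, 0, 0, 0, -1, 0.0276, 0.0394, 0, 0, 0, 0, -1, 0.0276, 0.0394, 0, 0, 0, 0, -1, 0, 0, 0.007, 0, 0, 9.3, -1, 0, 0, 0.007, 0, 0, 9.3, -1, 0, 0, 0.007, 0, 0, 9.3, -1, 0, 0, 0.007, 0, 0, 9.3, -1, 0, 0, 0.007, 0, 0, 9.3, -1, 0, 0, 0.007, 0, 0, 9.3, -1, 0, 0, 0.007, 0, 0, 9.3, -1, 0, 0, 0, 0, 0, 0, -1, 0, 0, 0, 0, 0, 0, -1],
)

```text
t: 8.1
ee_pos: [0.5584, 0.013, 0.0572]
tcp_rot: [[0.346, 0.938, -0.001], [0.938, -0.346, 0.0], [-0.0, -0.001, -1.0]]
force: [-0.8, 0.1, -0.2]
grip_width: 0.033
grasp_force: 59.8
```

Run:
```python
from h import *
c=cams.get_calibration('wrist');im=cams.get_image('wrist');cv2.imwrite('pics/x3.png',im)
t=np.radians(-20.31);w=np.array([.5191,.0271])
plan([*(w+.044*np.array([np.cos(t),np.sin(t)])),.0085],-20.3)
```

```text
t 8.15 ee [0.5587 0.0129 0.0576] h -20.27 z [-6.e-04 -0.e+00 -1.e+00] shift [-0.0004  0.002   0.0491] turn 0.03 q6 19.0 F [ 0.1  0.7 -0.8] w 0.033
```

View pics/x3.png

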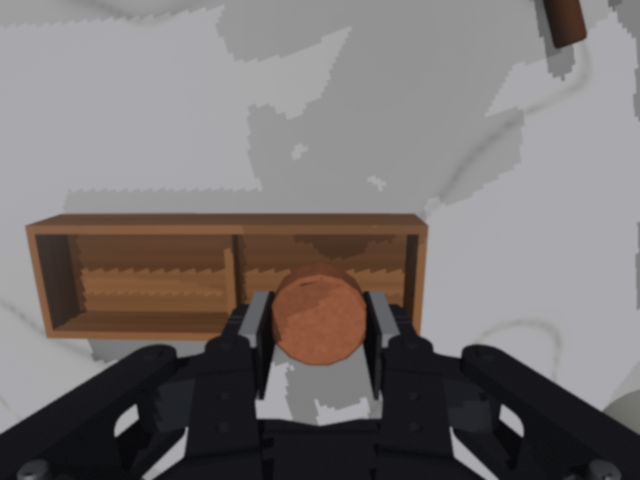

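The block is above the right-hand well. The rim spans columns 30–427 and the divider is at column 235. I'll lower it.

step_arm(
  series=[-0.002, 0.002, 0.02, 0, 0, 0, -1, 0, 0, 0.014, 0, 0, 0, -1, 0, 0, 0.008, 0, 0, 0, -1, 0, 0, 0.005, 0, 0, 0, -1, 0, 0, 0.0015, 0, 0, 0, -1, 0, 0, 0, 0, 0, 0, -1],
)

```text
t: 8.9
ee_pos: [0.5604, 0.0104, 0.0096]
tcp_rot: [[0.348, 0.937, 0.0], [0.937, -0.348, -0.0], [0.0, 0.0, -1.0]]
force: [-0.0, 0.6, -0.9]
grip_width: 0.0331
grasp_force: 59.8
```

step_arm(
  series=[0, 0, 0.001, 0, 0, 0, -1, 0, 0, 0, 0, 0, 0, -1, 0, 0, 0, 0, 0, 0, 0, 0, 0, 0, 0, 0, 0, 0.1, 0, 0, 0, 0, 0, 0, 0.1],
)

```text
t: 9.52
ee_pos: [0.5602, 0.0103, 0.0083]
tcp_rot: [[0.348, 0.937, 0.0], [0.937, -0.348, -0.0], [0.0, 0.0, -1.0]]
force: [-0.1, 0.1, 0.6]
grip_width: 0.0473
grasp_force: 0.0
```

step_arm(
  series=[0, 0, -0.03, 0, 0, 0, 0.1, 0, 0, -0.035, 0, 0, 0, 0.1, 0, 0, -0.035, 0, 0, 0, 0.1, -0.0536, 0.0038, 0, 0, 0, 0, 0.1, -0.0536, 0.0038, 0, 0, 0, 0, 0.1, -0.0536, 0.0038, 0, 0, 0, 0, 0.1, -0.0536, 0.0038, 0, 0, 0, 0, 0.1, -0.0536, 0.0038, 0, 0, 0, 0, 0.1, -0.0536, 0.0038, 0, 0, 0, 0, 0.1, -0.0536, 0.0038, 0, 0, 0, 0, 0.1, 0, 0, 0.008, 0, 0, -9.3, 0.1, 0, 0, 0.008, 0, 0, -9.3, 0.1, 0, 0, 0.008, 0, 0, -9.3, 0.1, 0, 0, 0.008, 0, 0, -9.3, 0.1, 0, 0, 0.008, 0, 0, -9.3, 0.1, 0, 0, 0.008, 0, 0, -9.3, 0.1, 0, 0, 0.008, 0, 0, -9.3, 0.1, 0, 0, 0, 0, 0, 0, 0.1, 0, 0, 0, 0, 0, 0, 0.1],
)

```text
t: 11.9
ee_pos: [0.4545, -0.3507, 0.0525]
tcp_rot: [[-0.702, 0.712, 0.0], [0.712, 0.702, -0.0], [-0.0, 0.0, -1.0]]
force: [-0.2, 0.8, -0.1]
grip_width: 0.0471
grasp_force: 0.0
```

Run:
```python
from h import *
c=cams.get_calibration('wrist');im=cams.get_image('wrist');cv2.imwrite('pics/x4.png',im)
blobs(im,c,.02,1500,smin=100)
plan([.454,-.350,.0085],44.9)
```

```text
(281, 240, 75, 77) (array([ 0.4535, -0.35  ,  0.037 ,  0.0341]), -44.02)
t 11.95 ee [ 0.4546 -0.3508  0.0527] h 44.59 z [ 5.e-04 -4.e-04 -1.e+00] shift [0.001  0.0001 0.0442] turn -0.31 q6 -84.7 F [0.1 0.1 0.2] w 0.0468
```

step_arm(
  series=[0.0015, 0, 0.025, 0, 0, 0, 0.1, 0, 0, 0.014, 0, 0, 0, 0.1, 0, 0, 0.005, 0, 0, 0, 0.1, 0, 0, 0, 0, 0, 0, 0.1, 0, 0, 0, 0, 0, 0, -1, 0, 0, 0, 0, 0, 0, -1, 0, 0, 0, 0, 0, 0, -1],
)

```text
t: 12.82
ee_pos: [0.4541, -0.3502, 0.0093]
tcp_rot: [[-0.704, 0.711, 0.002], [0.711, 0.704, -0.001], [-0.002, 0.0, -1.0]]
force: [0.2, 0.9, 4.5]
grip_width: 0.0328
grasp_force: 60.0
```

Run:
```python
from h import *
t=np.radians(-20.31);w=np.array([.5191,.0271])
plan([*(w-.044*np.array([np.cos(t),np.sin(t)])),.11],-20.3)
```

```text
t 12.82 ee [ 0.4541 -0.3502  0.0093] h 44.71 z [ 0.0016 -0.0014 -1.    ] shift [ 0.2621  0.293  -0.1012] turn 65.01 q6 -84.8 F [0.2 0.9 4.5] w 0.0328
```

step_arm(
  series=[0, 0, -0.02, 0, 0, 0, -1, 0, 0, -0.04, 0, 0, 0, -1, 0, 0, -0.04, 0, 0, 0, -1, 0.0374, 0.0419, 0, 0, 0, 0, -1, 0.0374, 0.0419, 0, 0, 0, 0, -1, 0.0374, 0.0419, 0, 0, 0, 0, -1, 0.0374, 0.0419, 0, 0, 0, 0, -1, 0.0374, 0.0419, 0, 0, 0, 0, -1, 0.0374, 0.0419, 0, 0, 0, 0, -1, 0.0374, 0.0419, 0, 0, 0, 0, -1, 0, 0, 0.007, 0, 0, 9.3, -1, 0, 0, 0.007, 0, 0, 9.3, -1, 0, 0, 0.007, 0, 0, 9.3, -1, 0, 0, 0.007, 0, 0, 9.3, -1, 0, 0, 0.007, 0, 0, 9.3, -1, 0, 0, 0.007, 0, 0, 9.3, -1, 0, 0, 0.007, 0, 0, 9.3, -1, 0, 0, 0, 0, 0, 0, -1, 0, 0, 0, 0, 0, 0, -1],
)

```text
t: 15.2
ee_pos: [0.4779, 0.0429, 0.06]
tcp_rot: [[0.346, 0.938, 0.001], [0.938, -0.346, 0.0], [0.0, 0.001, -1.0]]
force: [-0.8, -0.2, -0.1]
grip_width: 0.0327
grasp_force: 59.7
```

Run:
```python
from h import *
im=cams.get_image('wrist');cv2.imwrite('pics/x5.png',im)
t=np.radians(-20.31);w=np.array([.5191,.0271])
plan([*(w-.044*np.array([np.cos(t),np.sin(t)])),.0095],-20.3)
```

```text
t 15.25 ee [0.478  0.0429 0.06  ] h -20.27 z [ 0.001  0.    -1.   ] shift [-0.0005  0.      0.0505] turn 0.03 q6 22.4 F [ 0.2 -0.3 -0.5] w 0.0332
```

View pics/x5.png

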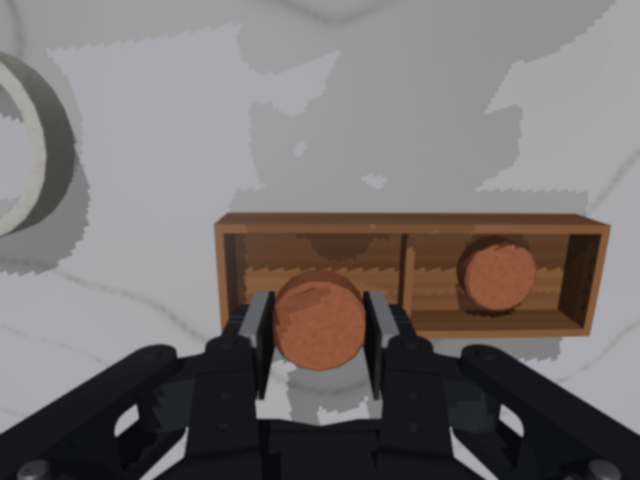

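Block A lies flat at (498,275), and block B is over the other well. I'll lower and release it.

step_arm(
  series=[-0.0015, 0, 0.02, 0, 0, 0, -1, 0, 0, 0.014, 0, 0, 0, -1, 0, 0, 0.009, 0, 0, 0, -1, 0, 0, 0.006, 0, 0, 0, -1, 0, 0, 0.002, 0, 0, 0, -1, 0, 0, 0, 0, 0, 0, -1, 0, 0, 0, 0, 0, 0, -1, 0, 0, 0, 0, 0, 0, 0, 0, 0, 0, 0, 0, 0, 0.1, 0, 0, 0, 0, 0, 0, 0.1],
)

```text
t: 16.5
ee_pos: [0.4771, 0.0415, 0.0082]
tcp_rot: [[0.348, 0.937, 0.0], [0.937, -0.348, -0.0], [0.0, 0.0, -1.0]]
force: [0.4, -0.4, -0.1]
grip_width: 0.0471
grasp_force: 0.0
```

Run:
```python
from h import *
plan([.5542,.3027,.2],100.32)
```

```text
t 16.5 ee [0.4771 0.0415 0.0082] h -20.38 z [ 1.e-04 -0.e+00 -1.e+00] shift [ 0.2717 -0.0187 -0.1918] turn 59.3 q6 22.4 F [ 0.4 -0.4 -0.1] w 0.0471
```

step_arm(
  series=[0, 0, -0.03, 0, 0, 0, 0.1, 0, 0, -0.04, 0, 0, 0, 0.1, 0, 0, -0.042, 0, 0, 0, 0.1, 0.0543, -0.0037, 0, 0, 0, 0, 1, 0.0543, -0.0037, 0, 0, 0, 0, 1, 0.0543, -0.0037, 0, 0, 0, 0, 1, 0.0543, -0.0037, 0, 0, 0, 0, 1, 0.0543, -0.0037, 0, 0, 0, 0, 1, 0, 0, 0, 0, 0, 9.9, 1, 0, 0, 0, 0, 0, 9.9, 1, 0, 0, 0, 0, 0, 9.9, 1, 0, 0, 0, 0, 0, 9.9, 1, 0, 0, 0, 0, 0, 9.9, 1, 0, 0, 0, 0, 0, 9.9, 1, 0, 0, 0, 0, 0, 0, 1, 0, 0, 0, 0, 0, 0, 1],
)

```text
t: 18.5
ee_pos: [0.5542, 0.3023, 0.12]
tcp_rot: [[0.984, 0.18, -0.0], [0.18, -0.984, -0.0], [-0.0, 0.0, -1.0]]
force: [0.3, 0.3, 0.3]
grip_width: 0.0852
grasp_force: 0.0
```

Run:
```python
from h import *
c=cams.get_calibration('wrist');im=cams.get_image('wrist');cv2.imwrite('pics/x6.png',im)
blobs(im,c,.019,3000)
plan([.5542,.3027,.05],100.32)
```

```text
(254, 76, 129, 306) (array([0.5542, 0.3026, 0.1966, 0.0733]), 10.39)
t 18.55 ee [0.5542 0.3024 0.1201] h -79.66 z [-2.e-04 -1.e-04 -1.e+00] shift [ 0.     -0.0003  0.0701] turn 0.02 q6 106.0 F [ 0.4 -0.4 -0.4] w 0.0852
```

View pics/x6.png

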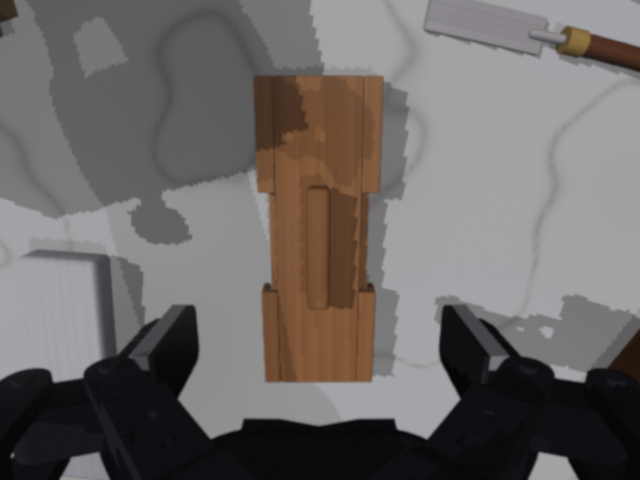

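All three views agree on the lid stack: (0.554, 0.303) at 10.4°. In this picture the scallops are at rows 192–285, clear of both fingers. I'll descend and pinch.

step_arm(
  series=[0, 0, 0.04, 0, 0, 0, 1, 0, 0, 0.04, 0, 0, 0, 1, 0, 0, 0.025, 0, 0, 0, 1, 0, 0, 0.012, 0, 0, 0, 1, 0, 0, 0.005, 0, 0, 0, 1, 0, 0, 0.001, 0, 0, 0, 1, 0, 0, 0, 0, 0, 0, 1],
)

```text
t: 19.42
ee_pos: [0.5552, 0.3029, -0.0015]
tcp_rot: [[0.984, 0.177, 0.002], [0.177, -0.984, 0.001], [0.002, -0.001, -1.0]]
force: [0.1, -0.6, -1.2]
grip_width: 0.0853
grasp_force: 0.0
```

step_arm(
  series=[0, 0, 0.001, 0, 0, 0, 1, 0, 0, 0, 0, 0, 0, 0.6, 0, 0, 0, 0, 0, 0, 0.4, 0, 0, 0, 0, 0, 0, -1, 0, 0, 0, 0, 0, 0, -1, 0, 0, 0, 0, 0, 0, -1],
)

```text
t: 20.18
ee_pos: [0.5548, 0.3026, -0.0028]
tcp_rot: [[0.984, 0.177, 0.001], [0.177, -0.984, 0.0], [0.001, -0.0, -1.0]]
force: [-1.2, 0.1, 4.8]
grip_width: 0.0606
grasp_force: 64.6
```

step_arm(
  series=[0, 0, -0.005, 0, 0, 0, -1, 0, 0, -0.015, 0, 0, 0, -1, 0, 0, -0.025, 0, 0, 0, -1, 0, 0, -0.03, 0, 0, 0, -1, 0, 0, -0.03, 0, 0, 0, -1, 0, 0, 0, 0, 0, 0, -1, 0, 0, 0, 0, 0, 0, -1],
)

```text
t: 21.05
ee_pos: [0.5537, 0.3021, 0.1006]
tcp_rot: [[0.984, 0.177, -0.001], [0.177, -0.984, -0.0], [-0.001, 0.0, -1.0]]
force: [0.2, -0.1, -1.3]
grip_width: 0.0601
grasp_force: 65.3
```

Run:
```python
from h import *
im=cams.get_image('wrist');cv2.imwrite('pics/x7.png',im)
sc=cams.get_image('scene');cv2.imwrite('pics/x7s.png',np.hstack([im,cv2.resize(sc[170:350,350:590],(640,480))])[:, :][::1])
a=cv2.imread('pics/x7s.png');cv2.imwrite('pics/x7b.png',cv2.resize(a,(800,300)))
plan([.5191,.0271,.1],69.7)
```

```text
t 21.15 ee [0.5529 0.3017 0.0993] h -79.79 z [-0.003  -0.0015 -1.    ] shift [-8.200e-02  2.643e-01 -2.000e-04] turn 30.51 q6 106.1 F [-0.4  0.1 -1.6] w 0.0601
```

View pics/x7b.png

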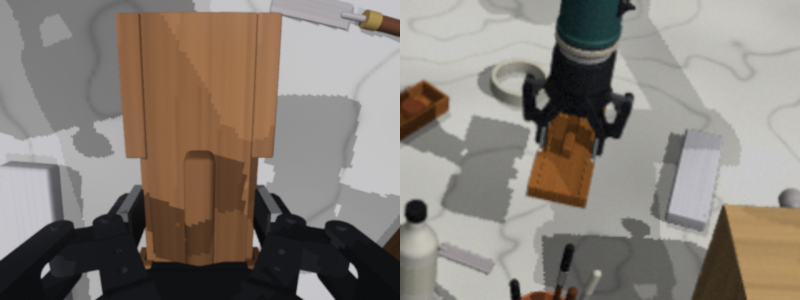

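Both lids came up together: the wrist view shows the stack held at the scallops with the rail in the middle, and the scene view shows it hanging level above the bench. Next I check that the box hasn't moved, then carry the lids over.

Run:
```python
from h import *
c=cams.get_calibration('top');im=cams.get_image('top');cv2.imwrite('pics/t1.png',im)
blobs(im,c,.028,800)
c=cams.get_calibration('wrist');im=cams.get_image('wrist');s=status.sense();R=s['tcp_rot'];p=s['ee_pos']
# held lid: far end edge corners, in tool frame at its top face (tool z = -(0.019+0.0028))
m=mask(im);m[260:]=0;cs,_=cv2.findContours(m,cv2.RETR_EXTERNAL,cv2.CHAIN_APPROX_NONE);k=max(cs,key=cv2.contourArea)[:,0]
C,d=rays(c,k);Cl=R.T@(C-p);dl=d@R;P=Cl+dl*((-.0218-Cl[2])/dl[:,2])[:,None]
print('far edge x',np.percentile(P[:,0],[98,100]),'y',P[:,1].min(),P[:,1].max())
T=P[P[:,0]>P[:,0].max()-.004];print('slope',np.polyfit(T[:,1],T[:,0],1))
plan([.5191,.0271,.1],69.7)
```

```text
(581, 305, 59, 122) (array([ 0.2731, -0.6677,  0.2828,  0.1511]), -1.12)
(168, 231, 39, 48) (array([0.5078, 0.32  , 0.1033, 0.0822]), 10.49)
(290, 215, 50, 79) (array([0.5183, 0.0274, 0.1753, 0.0535]), -20.41)
(0, 90, 99, 178) (array([0.6955, 0.6726, 0.4333, 0.256 ]), 8.33)
(206, 79, 166, 37) (array([0.8935, 0.1007, 0.3964, 0.0854]), 89.9)
far edge x [0.09690931 0.09704506] y -0.036714117659380235 0.036714991754380845
slope [-7.04274008e-05  9.65191154e-02]
t 21.25 ee [0.5531 0.3018 0.0994] h -79.79 z [-0.0028 -0.0014 -1.    ] shift [-8.220e-02  2.643e-01 -1.000e-04] turn 30.51 q6 106.1 F [-1.   0.1 -1.1] w 0.0602
```

step_arm(
  series=[-0.014, 0.0351, -0.01, 0, 0, 0, -1, -0.014, 0.0351, -0.01, 0, 0, 0, -1, -0.014, 0.0351, -0.01, 0, 0, 0, -1, -0.014, 0.0351, -0.01, 0, 0, 0, -1, 0, 0, 0, 0, 0, 7.6, -1, 0, 0, 0, 0, 0, 7.6, -1, 0, 0, 0, 0, 0, 7.6, -1, 0, 0, 0, 0, 0, 7.6, -1, 0, 0, 0, 0, 0, 0, -1, 0, 0, 0, 0, 0, 0, -1],
)

```text
t: 22.5
ee_pos: [0.5238, 0.1542, 0.1407]
tcp_rot: [[0.939, -0.343, -0.001], [-0.343, -0.939, -0.0], [-0.001, 0.001, -1.0]]
force: [-0.0, -0.2, -1.0]
grip_width: 0.0605
grasp_force: 65.5
```

Run:
```python
from h import *
c=cams.get_calibration('wrist');im=cams.get_image('wrist');cv2.imwrite('pics/x8.png',im)
blobs(im,c,.028,2500)
plan([.5199,.0268,.06],69.7)
```

```text
(443, 28, 125, 282) (array([0.5206, 0.0313, 0.1786, 0.064 ]), -20.35)
(193, 23, 264, 409) (array([0.5123, 0.1541, 0.2802, 0.1542]), -19.93)
t 22.55 ee [0.5239 0.1543 0.1409] h -110.09 z [-7.e-04 -2.e-04 -1.e+00] shift [0.0401 0.121  0.0809] turn 0.21 q6 123.9 F [ 0.7  0.2 -0.9] w 0.06
```

step_arm(
  series=[0.0134, 0.0403, 0, 0, 0, 0.2, -1, 0.0134, 0.0403, 0, 0, 0, 0, -1, 0.0134, 0.0403, 0, 0, 0, 0, -1, 0, 0, 0.027, 0, 0, 0, -1, 0, 0, 0.027, 0, 0, 0, -1, 0, 0, 0.027, 0, 0, 0, -1, 0, 0, 0, 0, 0, 0, -1, 0, 0, 0, 0, 0, 0, -1],
)

```text
t: 23.55
ee_pos: [0.5205, 0.027, 0.0611]
tcp_rot: [[0.938, -0.348, 0.001], [-0.348, -0.938, -0.0], [0.001, -0.0, -1.0]]
force: [0.3, 0.3, -0.5]
grip_width: 0.06
grasp_force: 65.8
```

Run:
```python
from h import *
plan([.5199,.0268,.02],69.67)
```

```text
t 23.55 ee [0.5205 0.027  0.0611] h -110.35 z [ 0.0011 -0.     -1.    ] shift [-0.0005  0.0004  0.0411] turn -0.02 q6 110.6 F [ 0.3  0.3 -0.5] w 0.06
```

step_arm(
  series=[-0.0002, 0.0003, 0.014, 0, 0, 0, -1, 0, 0, 0.01, 0, 0, 0, -1, 0, 0, 0.006, 0, 0, 0, -1, 0, 0, 0, 0, 0, 0, -1, 0, 0, 0, 0, 0, 0, -1],
)

```text
t: 24.18
ee_pos: [0.5197, 0.0268, 0.0304]
tcp_rot: [[0.937, -0.348, 0.0], [-0.348, -0.937, 0.0], [0.0, -0.0, -1.0]]
force: [0.0, 1.0, -2.0]
grip_width: 0.06
grasp_force: 65.8
```

Run:
```python
from h import *
plan([.5199,.0268,.02],69.67)
```

```text
t 24.18 ee [0.5197 0.0268 0.0304] h -110.39 z [ 3.e-04  0.e+00 -1.e+00] shift [ 0.0002 -0.0001  0.0104] turn -0.06 q6 110.6 F [ 0.  1. -2.] w 0.06
```

Positions agree to 0.3 mm. I'll insert it gently.

step_arm(
  series=[0, 0, 0.003, 0, 0, 0, -1, 0, 0, 0.003, 0, 0, 0, -1, 0, 0, 0.002, 0, 0, 0, -1, 0, 0, 0, 0, 0, 0, -1, 0, 0, 0, 0, 0, 0, -1],
)

```text
t: 24.8
ee_pos: [0.5195, 0.0267, 0.0223]
tcp_rot: [[0.937, -0.348, 0.0], [-0.348, -0.937, 0.0], [0.0, -0.0, -1.0]]
force: [-0.1, 0.2, -1.0]
grip_width: 0.06
grasp_force: 65.8
```

step_arm(
  series=[0, 0, 0.0015, 0, 0, 0, -1, 0, 0, 0.001, 0, 0, 0, -1, 0, 0, 0, 0, 0, 0, -1, 0, 0, 0, 0, 0, 0, -1],
)

```text
t: 25.3
ee_pos: [0.5196, 0.0268, 0.0202]
tcp_rot: [[0.937, -0.348, 0.0], [-0.348, -0.937, -0.0], [0.0, -0.0, -1.0]]
force: [-1.7, -0.1, 3.6]
grip_width: 0.06
grasp_force: 66.4
```

step_arm(
  series=[0, 0, 0.0007, 0, 0, 0, -1, 0, 0, 0, 0, 0, 0, -1, 0, 0, 0, 0, 0, 0, 0.6, 0, 0, 0, 0, 0, 0, 1, 0, 0, 0, 0, 0, 0, 1, 0, 0, 0, 0, 0, 0, 1],
)

```text
t: 26.05
ee_pos: [0.5194, 0.0267, 0.0189]
tcp_rot: [[0.937, -0.348, -0.0], [-0.348, -0.937, -0.0], [-0.0, 0.0, -1.0]]
force: [0.4, 0.6, 0.4]
grip_width: 0.0855
grasp_force: 0.0
```

step_arm(
  series=[0, 0, -0.02, 0, 0, 0, 1, 0, 0, -0.04, 0, 0, 0, 1, 0, 0, -0.04, 0, 0, 0, 1, 0, 0, 0, 0, 0, 0, 1, 0, 0, 0, 0, 0, 0, 1],
)

```text
t: 26.68
ee_pos: [0.5191, 0.0268, 0.1186]
tcp_rot: [[0.937, -0.348, -0.0], [-0.348, -0.937, 0.0], [-0.0, 0.0, -1.0]]
force: [-0.5, 0.5, -0.6]
grip_width: 0.0855
grasp_force: 0.0
```

Run:
```python
from h import *
c=cams.get_calibration('wrist');im=cams.get_image('wrist');cv2.imwrite('pics/x9.png',im)
blobs(im,c,.042,3000)
c=cams.get_calibration('top');im=cams.get_image('top');cv2.imwrite('pics/t2.png',im)
plan([.5191,.0271,.046],69.67)
```

```text
(250, 71, 143, 334) (array([0.518 , 0.0256, 0.1965, 0.073 ]), -20.37)
t 26.77 ee [0.5181 0.0267 0.1174] h -110.39 z [-0.0031 -0.     -1.    ] shift [ 0.001  -0.0008  0.0714] turn -0.06 q6 110.6 F [ 0.7 -0.1  0.2] w 0.0854
```

step_arm(
  series=[0, 0, 0.02, 0, 0, 0, -0.1, 0, 0, 0, 0, 0, 0, -0.1, 0, 0, 0, 0, 0, 0, -0.1, 0, 0, 0, 0, 0, 0, -0.1],
)

```text
t: 27.28
ee_pos: [0.5199, 0.0268, 0.0995]
tcp_rot: [[0.937, -0.348, 0.001], [-0.348, -0.937, 0.0], [0.001, -0.0, -1.0]]
force: [0.5, 0.4, 1.1]
grip_width: 0.0379
grasp_force: 0.0
```

Run:
```python
from h import *
c=cams.get_calibration('wrist');im=cams.get_image('wrist');cv2.imwrite('pics/x10.png',im)
P=max(blobs(im,c,.042,3000),key=len);
s=status.sense();R=s['tcp_rot'];Q=(P-s['ee_pos'])@R
for lo,hi in ((.04,.09),(-.08,-.05)):
    q=Q[(Q[:,0]>lo)&(Q[:,0]<hi),1];print(np.median(q[q>0]),np.median(q[q<0]))
plan([.518,.0256,.044],69.67)
```

```text
(244, 67, 157, 360) (array([0.5182, 0.0261, 0.1966, 0.0737]), -20.52)
0.03794900540118616 -0.034465735550094634
0.033693733277547946 -0.033545081448198455
t 27.32 ee [0.5199 0.0268 0.0996] h -110.39 z [ 8.e-04  0.e+00 -1.e+00] shift [-0.0015  0.0018  0.0556] turn -0.06 q6 110.6 F [ 0.2 -0.4  0. ] w 0.0383
```

step_arm(
  series=[-0.001, 0.0014, 0.025, 0, 0, 0, -0.1, 0, 0, 0.015, 0, 0, 0, -0.1, 0, 0, 0.01, 0, 0, 0, -0.1, 0, 0, 0.0045, 0, 0, 0, -0.1, 0, 0, 0, 0, 0, 0, -0.1, 0, 0, 0, 0, 0, 0, -0.1],
)

```text
t: 28.08
ee_pos: [0.5187, 0.0258, 0.0452]
tcp_rot: [[0.937, -0.348, 0.001], [-0.348, -0.937, -0.0], [0.001, -0.0, -1.0]]
force: [0.3, -0.1, -0.1]
grip_width: 0.0385
grasp_force: 0.0
```

step_arm(
  series=[0, 0, 0, 0, 0, 0, -0.4, 0, 0, 0, 0, 0, 0, -1, 0, 0, 0, 0, 0, 0, -1, 0, 0, 0, 0, 0, 0, -1, 0, 0, 0, 0, 0, 0, -1],
)

```text
t: 28.7
ee_pos: [0.5187, 0.0258, 0.0452]
tcp_rot: [[0.937, -0.348, 0.001], [-0.348, -0.937, -0.0], [0.001, -0.0, -1.0]]
force: [-1.0, 0.5, 5.8]
grip_width: 0.0127
grasp_force: 62.6
```

step_arm(
  series=[0, 0, -0.002, 0, 0, 0, -1, 0, 0, -0.003, 0, 0, 0, -1, 0, 0, -0.005, 0, 0, 0, -1, 0, 0, -0.008, 0, 0, 0, -1, 0, 0, -0.012, 0, 0, 0, -1, 0, 0, -0.015, 0, 0, 0, -1, 0, 0, -0.015, 0, 0, 0, -1, 0, 0, -0.015, 0, 0, 0, -1, 0, 0, -0.012, 0, 0, 0, -1, 0, 0, -0.008, 0, 0, 0, -1, 0, 0, -0.005, 0, 0, 0, -1, 0, 0, 0, 0, 0, 0, -1, 0, 0, 0, 0, 0, 0, -1, 0, 0, 0, 0, 0, 0, -1, 0, 0, 0, 0, 0, 0, -1],
)

```text
t: 30.58
ee_pos: [0.5178, 0.0258, 0.1442]
tcp_rot: [[0.937, -0.348, -0.001], [-0.348, -0.937, 0.0], [-0.001, 0.0, -1.0]]
force: [-0.3, -0.4, -1.2]
grip_width: 0.0124
grasp_force: 61.8
```

Run:
```python
from h import *
plan([.5187,.0258,.1452],69.67)
c=cams.get_calibration('wrist');im=cams.get_image('wrist');cv2.imwrite('pics/x11.png',im)
s=status.sense();R=s['tcp_rot'];p=s['ee_pos']
m=mask(im);cs,_=cv2.findContours(m,cv2.RETR_EXTERNAL,cv2.CHAIN_APPROX_NONE);k=max(cs,key=cv2.contourArea)[:,0]
C,d=rays(c,k);Cl=R.T@(C-p);dl=d@R;Q=Cl+dl*((.0032-Cl[2])/dl[:,2])[:,None]
print('held lid: far x',Q[:,0].max())
for lo,hi in ((.07,.09),(.04,.06)):
    q=Q[(Q[:,0]>lo)&(Q[:,0]<hi),1];print('halfwidths',np.median(q[q>0]),np.median(q[q<0]))
for n in('top','scene'):
    c=cams.get_calibration(n);im=cams.get_image(n);cv2.imwrite(f'pics/end_{n}.png',im);print(n,proj(c,[[.519,.027,.036],[.519,.027,.14]]))
    if n=='scene':
        t=np.radians(-20.33)
        u=np.array([np.cos(t),np.sin(t),0]);v=np.array([-u[1],u[0],0]);b=np.array([.5191,.0271,0])
        # predicted inner-lid plate corners when home: top z=.036, bottom edge .028
        print(proj(c,[b+i*.093*u+j*.031*v+[0,0,.036] for i in(1,-1) for j in(1,-1)]).round(1))
        blobs(im[150:300,250:430],c,.03,200)
        m=mask(im)[150:300,250:430];nn,_,st,_=cv2.connectedComponentsWithStats(m);print([tuple(x+[250,150,0,0,0]) for x in st[1:] if x[4]>100])
```

```text
t 30.57 ee [0.5178 0.0258 0.1442] h -110.39 z [-7.e-04  0.e+00 -1.e+00] shift [ 0.0008 -0.0003 -0.001 ] turn -0.06 q6 110.5 F [-0.3 -0.4 -1.2] w 0.0124
held lid: far x 0.0979272177079606
halfwidths 0.03628887629658161 -0.03629790646759111
halfwidths 0.03623566335583216 -0.0362195816496273
top [[314.64542659 252.98752354]
 [314.00989046 248.43465556]]
scene [[344.80153713 235.42411985]
 [345.10896008 202.11223885]]
[[324.6 259.3]
 [307.8 246.2]
 [380.5 225.2]
 [363.3 213.6]]
(59, 65, 72, 54) (array([ 0.2186, -1.1293,  0.3663,  0.1812]), 1.22)
(54, 30, 82, 53) (array([-0.0047, -1.3625,  0.488 ,  0.2999]), 30.43)
[(np.int64(304), np.int64(180), np.int64(82), np.int64(53), np.int64(1813)), (np.int64(309), np.int64(215), np.int64(72), np.int64(54), np.int64(1865))]
```

Run:
```python
from h import *
c=cams.get_calibration('scene');a=cv2.imread('pics/scene0.png');e=cv2.imread('pics/end_scene.png')
t=np.radians(-20.33);u=np.array([np.cos(t),np.sin(t),0]);v=np.array([-u[1],u[0],0]);b=np.array([.5191,.0271,0])
def poly(z,hx,hy): return proj(c,[b+i*hx*u+j*hy*v+[0,0,z] for i,j in((1,1),(1,-1),(-1,-1),(-1,1))])
for n,im in(('start',a),('now',e)):
    m=np.zeros(im.shape[:2],np.uint8);cv2.fillPoly(m,[poly(.036,.08,.02).astype(int)],1)
    print(n,'mean,std',np.round(im[m>0].mean(0)),np.round(im[m>0].std(0)))
    k=mask(im);k[:,:295]=0;k[:,395:]=0;k[:205]=0;k[275:]=0
    _,l,st,_=cv2.connectedComponentsWithStats(k);i=1+st[1:,4].argmax();ys,xs=np.where(l==i)
    print('extremes x',xs.min(),ys[xs.argmin()],xs.max(),ys[xs.argmax()],'y',ys.min(),xs[ys.argmin()],ys.max(),xs[ys.argmax()])
print('lid plate pred',poly(.036,.093,.031).round(1).tolist(),'bottom',poly(.028,.093,.031).round(1).tolist())
print('box rim pred',poly(.028,.09,.028).round(1).tolist())
```

```text
start mean,std [ 36.  66. 101.] [26. 22. 21.]
extremes x 311 249 378 228 y 218 364 268 325
now mean,std [ 33.  71. 115.] [ 5. 12. 20.]
extremes x 309 247 380 225 y 215 363 268 326
lid plate pred [[324.6, 259.3], [307.8, 246.2], [363.3, 213.6], [380.5, 225.2]] bottom [[324.7, 261.8], [307.9, 248.6], [363.3, 216.0], [380.3, 227.6]]
box rim pred [[324.8, 260.5], [309.6, 248.7], [363.2, 217.0], [378.6, 227.5]]
```

step_arm(
  series=[0, 0, -0.002, 0, 0, 0, -1, 0, 0, -0.002, 0, 0, 0, -1, 0, 0, 0, 0, 0, 0, -1, 0, 0, 0, 0, 0, 0, -1, 0, 0, 0, 0, 0, 0, -1, 0, 0, 0, 0, 0, 0, -1, 0, 0, 0, 0, 0, 0, -1, 0, 0, 0, 0, 0, 0, -1],
)

```text
t: 31.72
ee_pos: [0.518, 0.0258, 0.1485]
tcp_rot: [[0.937, -0.348, -0.0], [-0.348, -0.937, 0.0], [-0.0, 0.0, -1.0]]
force: [-0.4, -0.7, -0.8]
grip_width: 0.0125
grasp_force: 61.8
```

```bash
python3 -c "
from workcell import ctrl
print(ctrl.close_job())"
```

```text
the job is handed in; nothing more can be done
None
```

The job is handed in at about 32 s: one block is in each well, the inner lid sits home on the box by the camera and contact checks, and the arm holds the outer lid level and still about 10 cm above the rim; no verdict came back.

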